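Clamp the laser head in its V-block

ROBOT

A 6-joint arm with a two-finger parallel gripper is mounted at the origin on the work surface. World frame = base frame: x ahead of the robot, y to its left, z up, the work surface at z = 0. Lengths are in m, angles in rad, forces in N, time in s.
With the tool pointing down it reaches from about 0.4 to 0.825 m from the base axis. Payload 7 kg.
Tool frame: the origin (TCP) lies where the fingers leave the gripper's body, on its centre line; the fingertips stand 73 mm ahead of it and the grasp point (between the pads) lies 54 mm ahead of it; x points along the fingers, y is the direction in which the jaws open and shut, and the axes are right-handed (so a half turn about x gives the same grasp; the last joint's range is limited). The gripper opens to 85 mm and grips with 20 to 120 N. Pads are 22 mm wide; open, the fingers measure 114 mm over their backs; the gripper's body (76 mm by 85 mm) begins 54 mm behind the grasp point. The pads swing forward as they close: fully open they stand 13 mm farther back than shut.
Start: joints at [-1.051, 0.359, 0.012, 0, -1.224, -0.288], TCP at [0.155, -0.657, 0.304] pointing down, gripper open.
Joint ranges: [-3.07, 3.07], [-1.43, 2.12], [-1.02, 1.25], [-3.03, 1.67], [-3.05, -0], [-3.03, 3.03]. Speed limits (rad/s): [2.39, 2.39, 3.01, 3.14, 3.14, 3.14].

INTERFACE

Orientations are given as a rotation vector (axis times angle).
In Python, from cell import env gives the robot as it stands.
- The arm moves only by the tool jog_arm, never from a script. Its argument "motion" is text: rows parted by semicolons, each of 7 numbers parted by spaces: the turn, a rotation vector about the tool's x, y, z in degrees, then the shift along the tool's x, y, z in mm, then the gripper command: -1 is fully open, 1 is shut, values between are in proportion. A call has 1 to 12 rows; each row is the pose to reach, as a shift and turn from the pose commanded when the call began, along the tool's axes at that moment; what a row does not reach only later rows make up. A row lasts 1/10 s, in which the tool goes at most 50 mm and 8.59 degrees, less where a joint would pass 70% of its speed; a pose out of reach is approached as far as the arm can. A call with a gripper value outside its range is refused whole. The fingers move at their own pace and stop on an object; "grip_force" is the grip in N (left out, the last holds). Time passes only in rows, so rows that repeat a pose let the fingers close. It gives the time, the measured TCP pose, the force and the opening at its end, in the units of the state.
- env.read_state(): the state, without advancing time (a new reading comes with each control period).
- env.camera(name): name is "scene" or "top"; returns the picture (384x512x3 uint8, red, green, blue); there is no depth.
- env.camera_model(name): a dict with "mtx" (3x3 intrinsics, pixels), "dist_coeffs" ([k1, k2, p1, p2, k3] as OpenCV has them; the pictures are not rectified), "camera_from_world" (4x4, takes a point from world to camera coordinates). Camera axes: x right, y up, looking along -z (the intrinsics and any distortion apply to the point x, -y, -z); pixel columns grow to the right and rows downward; lengths in m; the calibration is good to about 2 mm. A picture is of the moment at which its call begins. camera_model takes no time and is no camera call.
- env.sign_off(): hands the job in, once; it reports no verdict.
The state is a dict: "time_s": time; "q": joint angles; "qvel": joint speeds; "effort": joint torques, N m; "tool_pos": TCP position; "ee_rot": TCP orientation; "contact_force": force on the tool from outside, world axes, zero at the start; "ft_torque": the same for the moment, N m; "grip_width": opening from 0.0 (shut) to 1.0 (fully open).
Only numpy, scipy, OpenCV 4.12 (cv2) and the standard library are available. Lean on these libraries where they do the work, as an engineer would, in place of code of your own. Each camera call takes 0.05 s, during which the arm holds its last target.

TASK

Clamp the laser head in its V-block: with a finger, push the swing strap round over the head until its slot is fully home on the upright stud, and after that push the cam lever all the way down until it lies flat. It is done by pushing only: leave the laser head lying where it is in the V-block, and do not move or pick up the other things on the table.

Things in the scene. Friction and masses are not known exactly. Their poses are not given: they have to be found in the camera images.
- cradle: V-block fixture screwed to the table: black base plate 110 x 170 x 12 mm, a dark V-block 60 mm long in its middle. Origin: centre of the plate's underside. x runs along the vee, y across it, z up. At y = +50 mm stands the strap's steel pivot post (nut on top, up to z = 88 mm), at y = -55 mm the post with the upright 8 mm stud that carries the cam lever.
- strap_bar: swing strap: aluminium bar 24 wide, 14 high, 136 mm long, turning level on the pivot post. Origin: pivot axis, at the bar's underside (66 mm above the table; bar top 80). x points along it to the slotted end (bar from -14 to +122 mm; 4 mm pad under x = 50). y points to its trailing side: pushing the +y face (y = +12) in -y closes it. The slot, at x = 105, opens to -y.
- strap (a joint): swing of the strap in rad: 0 = home, slot right up against the stud (a stop), strap square across the laser head; grows (counter-clockwise from above) as it opens, to 1.7. Starts 1.0 to 1.55. Stays where left; 1 to 2 N swings it. A spring lets it sink up to 4 mm if pressed from above.
- lever (a joint): cam lever angle in rad above level: 0 = fully down, flat (a stop); 1.3 = fully raised. Starts 1.0 to 1.25. Stays where left; 5 to 8 N near its end moves it. While it is raised the strap passes under its cam; pushed down with the strap home, the cam presses the strap 1 to 2 mm down onto the laser head.
- lever_pin (a point): centre of the cam lever's hinge pin on top of the stud, 94 mm above the table. The pin runs along the cradle's y; flat, the lever points from the pin along the cradle's -x, and it swings up from there towards +z.
- lever_end (a point): point on the cam lever's upper face near its free end, 75 mm from the pin along the lever, 4 mm off its mid-plane. The lever is a flat black arm 16 mm wide, 8 mm thick, ending 85 mm from the pin. Flat, its upper face is 97 mm above the table.
- laser_head: laser head: loose dark metal cylinder, 36 mm diameter, 160 mm long, bare metal end caps, lying in the V-block along the cradle's x axis, its middle within 12 mm of the block's middle. Origin: on its axis, half-way along, 43 mm above the table (its top at 61.5 mm). Not to be moved.
- iris: bystander: small black iris ring (40 mm) on a short post with round foot, 67 mm tall, standing beyond the laser head's front. Origin: centre of its foot. Leave alone.
- post_holder: bystander: black post holder, 25 mm diameter, 80 mm tall, on a slotted foot 75 x 25 mm, with a thumbscrew. Origin: under the post. Leave alone.
- hex_driver: bystander: screwdriver-like hex driver, 190 mm long, 26 mm thick black handle, lying on the table. Origin: on the table under its middle. Leave alone.
- power_meter: bystander: blue hand-held power meter, 190 x 92 x 36 mm, lying on its back. Origin: centre of its underside. Leave alone.
Mind the look-alikes: they are no part of the job. There is more than one size of the cradle; the job needs the largest.

How it is judged:
On the way, in this order (a step that is already met when the one before it is completed fails the run):
1. the strap is home on the stud (within 0.05 rad) while the cam lever is still raised (above 0.7 rad) (value of joint strap below 0.05 rad and value of joint lever above 0.7 rad), for 0.1 s.
2. the cam lever is fully down (below 0.08 rad) with the strap home (value of joint lever below 0.08 rad and value of joint strap below 0.05 rad), for 0.2 s.
At the end, for the whole second after the job is handed in: The strap is home on the stud (within 0.05 rad), the cam lever is down flat (within 0.08 rad), the strap presses on the laser head with more than 2 N, and the laser head lies still within 10 mm of where it was (all of step 2 and contact force between strap_bar and laser_head above 2 N and distance of laser_head from where it was at the start of the episode below 0.01 m and linear speed of laser_head below 0.01 m/s); the robot touches nothing.
It fails at once if the laser head is pushed along, turned out of or lifted from the V-block (more than 10 mm) (distance of laser_head from where it was at the start of the episode above 0.01 m).
It fails at once if a bystander is knocked away or picked up (more than 20 mm) (distance of any of iris, post_holder, hex_driver, power_meter from where it was at the start of the episode above 0.02 m).
It also fails if it takes over 45 s, if anything falls off the work surface, if the arm or the gripper's body presses on something with over 40 N, if the wrist force passes 120 N, or if a joint passes its speed limit or range.

## Working session

There is one attempt and no reset: what is moved stays moved. The work goes in short steps, Python scripts to look and compute and a tool call to move; the robot and the scene stay as the last step left them, time stands still between calls to the robot, and variables do not carry over. Pictures are saved under pics/ and viewed, and the job is handed in when it is done.

Besides the shell and the picture viewer there is one more tool, called after "Request:" by a JSON object that holds its "fn" and its "kwargs". jog_arm: Moves the arm, as the interface text tells. Its arguments: {"type":"object","properties":{"motion":{"type":"string"},"grip_force":{"type":"number"}},"required":["motion"]}

```bash
ls; mkdir -p pics
python3 - <<'E'
from cell import env
import cv2,numpy as np
for n in("scene","top"):
    im=env.camera(n); cv2.imwrite(f"pics/{n}0.png",cv2.resize(im[:,:,::-1],(800,600),interpolation=cv2.INTER_CUBIC)); cv2.imwrite(f"pics/{n}0_raw.png",im[:,:,::-1])
    m=env.camera_model(n); print(n,np.round(m["mtx"],1).tolist(),m["dist_coeffs"]); print(np.round(m["camera_from_world"],3))
print(env.read_state())
E
```

```text
pics
scene [[467.1, 0.0, 255.4], [0.0, 467.1, 177.0], [0.0, 0.0, 1.0]] [0.00323742 0.         0.         0.         0.        ]
[[-0.158  0.987  0.009  0.03 ]
 [-0.526 -0.091  0.846  0.224]
 [ 0.836  0.129  0.534 -1.538]
 [ 0.     0.     0.     1.   ]]
top [[370.6, 0.0, 257.8], [0.0, 370.6, 195.3], [0.0, 0.0, 1.0]] [-0.09643237  0.          0.          0.          0.        ]
[[ 0.025 -1.     0.01   0.051]
 [ 0.998  0.026  0.064 -0.596]
 [-0.064  0.009  0.998 -0.788]
 [ 0.     0.     0.     1.   ]]
{'time_s': 0.1, 'q': array([-1.05091996e+00,  3.59311891e-01,  1.11697531e-02, -2.95791445e-04,
       -1.22413709e+00, -2.88085426e-01]), 'qvel': array([-0.00031345, -0.00247868,  0.00202188, -0.00031239,  0.00112744,
        0.0007857 ]), 'effort': array([-9.66322659e-04, -5.84766877e+01,  2.94109029e+01,  6.95439130e+00,
       -3.09697702e-03,  6.35346602e-07]), 'tool_pos': array([ 0.15495719, -0.65663951,  0.30307018]), 'ee_rot': array([-0.18074477,  1.56345897,  0.18306267]), 'contact_force': array([ 0.5864549 , -1.01348414, -0.34106128]), 'ft_torque': array([-0.0284123 , -0.04004188,  0.05234012]), 'grip_width': 0.9973219767732681}
```

View pics/scene0.png

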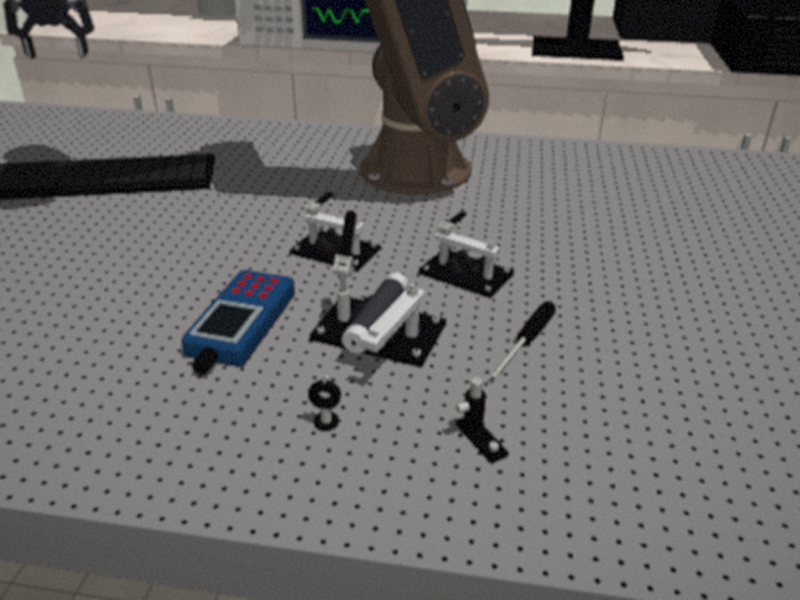

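View pics/top0.png

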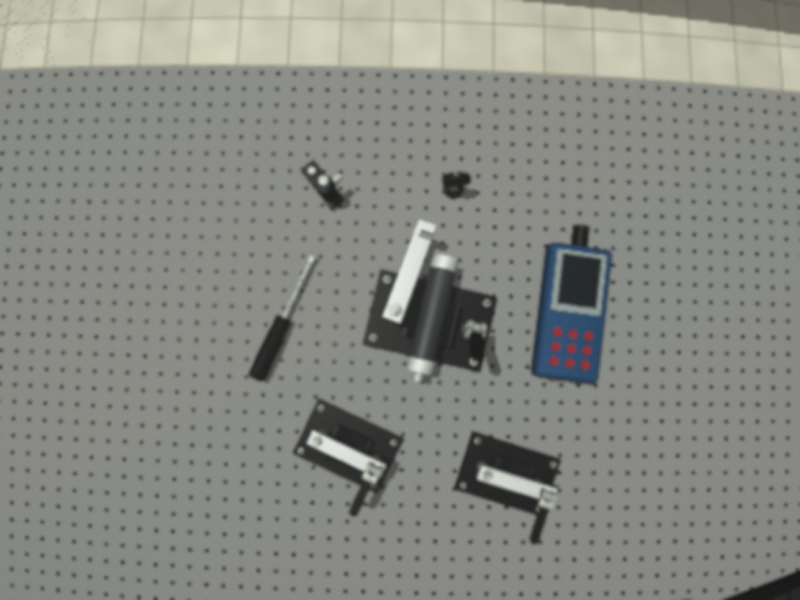

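Look-alikes (top view, 800x600): large cradle at (430,320) with the laser head in it, and small cradles at (348,445) and (510,475), both already closed. I choose the one at (430,320). Next, a close crop and measurement.

```bash
cat > h.py <<'E'
import numpy as np,cv2
from cell import env
def pix(n,P):
    m=env.camera_model(n);T=np.array(m["camera_from_world"]);P=np.atleast_2d(P)
    c=P@T[:3,:3].T+T[:3,3]; c=c*[1,-1,-1]
    return cv2.projectPoints(c.reshape(-1,1,3),np.zeros(3),np.zeros(3),np.array(m["mtx"]),np.array(m["dist_coeffs"]))[0].reshape(-1,2)
def ray(n,u,v):
    m=env.camera_model(n);T=np.array(m["camera_from_world"])
    p=cv2.undistortPoints(np.array([[[u,v]]],float),np.array(m["mtx"]),np.array(m["dist_coeffs"]))[0,0]
    d=T[:3,:3].T@np.array([p[0],-p[1],-1]); o=-T[:3,:3].T@T[:3,3]; return o,d/np.linalg.norm(d)
def onz(n,u,v,z):
    o,d=ray(n,u,v); return o+d*(z-o[2])/d[2]
E
python3 - <<'E'
import cv2
# crop raw; top x 225..330,y 130..250 -> x5
a=cv2.imread("pics/top0_raw.png")[130:250,220:340]; cv2.imwrite("pics/topcrop0.png",cv2.resize(a,None,fx=5,fy=5,interpolation=cv2.INTER_CUBIC))
a=cv2.imread("pics/scene0_raw.png")[125:245,185:305]; cv2.imwrite("pics/scenecrop0.png",cv2.resize(a,None,fx=5,fy=5,interpolation=cv2.INTER_CUBIC))
E
```

```text
(no output)
```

View pics/topcrop0.png

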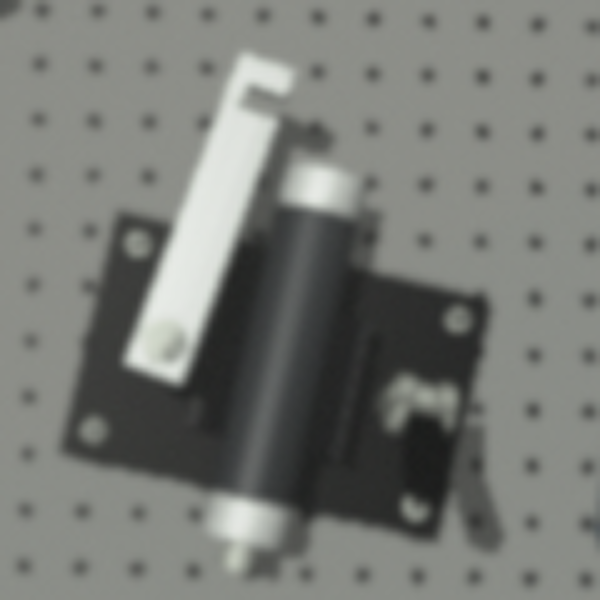

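View pics/scenecrop0.png

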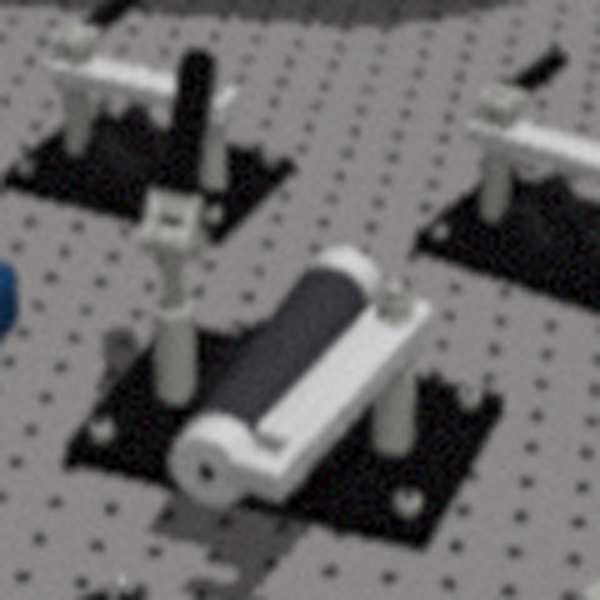

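The crop shows the chosen cradle, with raised lever, open strap and laser head. Crop pixels: nut (165,343), plate corners (120,210), (62,452), (488,298), (437,540), and lever fork (425,395).

```bash
cat > m.py <<'E'
from h import *
def r(c): return (c[0]+.5)/5-.5+220,(c[1]+.5)/5-.5+130
C=[onz("top",*r(c),.012) for c in [(120,210),(62,452),(488,298),(437,540)]]
print(np.round(C,4)); print("sizes",[round(np.linalg.norm(C[i]-C[j]),4) for i,j in((0,1),(2,3),(0,2),(1,3))])
ctr=np.mean(C,0); yx=C[0]+C[1]-C[2]-C[3]; xx=C[0]+C[2]-C[1]-C[3]
a1=np.arctan2(-yx[0],yx[1]); a2=np.arctan2(xx[1],xx[0]); print("ctr",ctr,"yaw",a1,a2)
yaw=(a1*1.5+a2)/2.5
nut=onz("top",*r((165,343)),.088); print("nut",nut)
pin=onz("top",*r((422,395)),.094); print("pin",pin)
Rz=np.array([[np.cos(yaw),-np.sin(yaw)],[np.sin(yaw),np.cos(yaw)]])
print("pred nut",ctr[:2]+Rz@[0,.05],"pred pin",ctr[:2]+Rz@[0,-.055])
tip=[onz("top",*r(c),.080) for c in[(240,52),(296,70),(125,362),(185,385)]]
for t in tip: print("strap corner",t, "in cradle",Rz.T@(t[:2]-ctr[:2]))
d=tip[0]+tip[1]-tip[2]-tip[3]; print("bar len",np.linalg.norm(d)/2,"ang",np.arctan2(d[1],d[0]))
print("strap q",np.arctan2(d[1],d[0])-yaw+np.pi/2)
E
python3 m.py
```

```text
[[ 0.6462  0.0983  0.012 ]
 [ 0.5391  0.1207  0.012 ]
 [ 0.6115 -0.0651  0.012 ]
 [ 0.5046 -0.0444  0.012 ]]
sizes [np.float64(0.1095), np.float64(0.1089), np.float64(0.167), np.float64(0.1687)]
ctr [0.5753464  0.02737055 0.012     ] yaw -0.20751135831494316 -0.19912367635881775
nut [0.58370702 0.07650553 0.088     ]
pin [ 0.56538389 -0.02556063  0.094     ]
pred nut [0.58548346 0.07633217] pred pin [ 0.56419565 -0.02648723]
strap corner [0.70362858 0.04910127 0.08      ] in cradle [0.12121236 0.04728748]
strap corner [0.69683066 0.02612185 0.08      ] in cradle [0.11921448 0.02340707]
strap corner [0.57609745 0.09242206 0.08      ] in cradle [-0.01245316  0.06385281]
strap corner [0.56746719 0.06807863 0.08      ] in cradle [-0.01596878  0.03826523]
bar len 0.13533948306548338 ang -0.3205099701761049
strap q 1.4544426421512846
```

```bash
cat > g.py <<'E'
from h import *
from scipy.spatial.transform import Rotation as R
YAW=-0.204; CT=np.array([.5753,.0273,0]); Rc=R.from_euler('z',YAW).as_matrix()
def W(x,y,z): return CT+Rc@np.array([x,y,z])/1000
def tool(tilt,spin):  # tool x down, body leaning to cradle +x by tilt deg; spin deg of tool y about it from cradle y
    t=np.radians(tilt); d=Rc@np.array([-np.sin(t),0,-np.cos(t)]); y=Rc@np.array([0,1.,0]); M=np.c_[d,y,np.cross(d,y)]
    return R.from_matrix(M)*R.from_euler('x',spin,degrees=True)
def delta(P,Rt,p0=None,R0=None):
    s=env.read_state(); p0=s['tool_pos'] if p0 is None else p0; R0=R.from_rotvec(s['ee_rot']) if R0 is None else R0
    return np.round((R0.inv()*Rt).as_rotvec(degrees=True),1),np.round(R0.inv().apply(P-p0)*1000,1)
E
python3 - <<'E'
from g import *
s=env.read_state(); R0=R.from_rotvec(s['ee_rot']); print(np.round(R0.as_matrix(),3))
for sp in(0,90,180,-90): print(sp,delta(s['tool_pos'],tool(20,sp))[0])
for n,u,v,z in(("post",340,190,.08),("postfoot",305,170,0.),("iris",457,183,.06),("drv1",313,257,0.01),("drv2",260,370,.013),("pm",545,300,.036)):
    print(n,np.round(onz("top",u*.64,v*.64,z),3))
# lever tip in scene: crop (200,55) -> intersect with lever plane (cradle y=-55)
o,d=ray("scene",(200)/5+185,(57)/5+125); n=Rc[:,1]; p0=W(0,-55,0); t=n@(p0-o)/(n@d); q=o+t*d; l=Rc.T@(q-CT); print("lever tip cradle mm",l*1000, np.arctan2(l[2]-.094,-l[0]), np.hypot(l[2]-.094,l[0]))
E
```

```text
[[-0.    -0.23   0.973]
 [ 0.001  0.973  0.23 ]
 [-1.     0.002 -0.   ]]
0 [24.7 19.7  4.3]
90 [113.6  19.9 -12.8]
180 [-152.9   -5.9   26.9]
-90 [-64.3  11.4  17.7]
post [0.739 0.152 0.08 ]
postfoot [0.789 0.213 0.   ]
iris [ 0.759 -0.003  0.06 ]
drv1 [0.66  0.195 0.01 ]
drv2 [0.498 0.263 0.013]
pm [ 0.605 -0.13   0.036]
lever tip cradle mm [-48.00932298 -55.         159.54572364] 0.9386186039587013 0.08124738137376977
```

Run:
```python
from g import *
Rt=tool(20,0); d=Rt.as_matrix()[:,0]
P=W(65,85,230)-.073*d
print(P,delta(P,Rt)); s=env.read_state()
R0=R.from_rotvec(s['ee_rot']); M=np.array([.45,-.35,.31]); print(delta(M,Rt))
```

```text
[0.68062189 0.09231112 0.29859756] (array([24.7, 19.7,  4.3]), array([  5.3, 608.2, 683.6]))
(array([24.7, 19.7,  4.3]), array([ -6.6, 230.7, 357.6]))
```

Request:
{"fn": "jog_arm", "kwargs": {"motion": "4 3 1 5 30 34 1;8 6 1.5 5 60 68 1;12 9 2 5 92 103 1;16 13 3 5 123 138 1;20 16 3.5 5 154 173 1;24.7 19.7 4.3 5 184 207 1;24.7 19.7 4.3 5 215 242 1;24.7 19.7 4.3 5 246 277 1;24.7 19.7 4.3 5 277 311 1;24.7 19.7 4.3 5 308 346 1;24.7 19.7 4.3 5 308 346 1;24.7 19.7 4.3 5 308 346 1"}}

```text
time_s: 1.3
tool_pos: [0.4216, -0.2768, 0.2986]
ee_rot: [0.193, 1.913, -0.136]
contact_force: [-0.2, -0.6, -0.7]
grip_width: -0.002
```

Run:
```python
from g import *
Rt=tool(20,0); d=Rt.as_matrix()[:,0]
P=W(65,85,230)-.073*d
print(delta(P,Rt)); print(env.read_state()['q'],env.read_state()['grip_width'])
```

```text
(array([ 0.1, -0. ,  0.1]), array([-62. , 413.4, 169.1]))
[-0.19224557  0.25447142 -0.19042698 -0.0022447  -1.47567613 -1.57926424] -0.001956949410390955
```

Request:
{"fn": "jog_arm", "kwargs": {"motion": "0 0 0 -6 41 17 1;0 0 0 -12 83 34 1;0 0 0 -19 124 51 1;0 0 0 -25 165 68 1;0 0 0 -31 207 85 1;0 0 0 -37 248 101 1;0 0 0 -43 289 118 1;0 0 0 -50 331 135 1;0 0 0 -56 372 152 1;0 0 0 -62 413 169 1;0 0 0 -62 413 169 1;0 0 0 -62 413 169 1"}}

```text
time_s: 2.5
tool_pos: [0.6811, 0.0899, 0.2975]
ee_rot: [0.194, 1.914, -0.139]
contact_force: [-0.2, -0.4, 0.7]
grip_width: -0.003
```

Run:
```python
from g import *
s=env.read_state(); Rt=R.from_rotvec(s['ee_rot']); d=Rt.as_matrix()[:,0]
print(s['q'])
for n in("scene","top"):
    im=env.camera(n)[:,:,::-1].copy()
    pts=[s['tool_pos']+k*d for k in(0,.054,.073,.086)]
    uv=pix(n,np.array(pts)); print(uv)
    c=uv[2]; x0=int(np.clip(c[0]-75,0,362)); y0=int(np.clip(c[1]-60,0,264))
    a=cv2.resize(im[y0:y0+120,x0:x0+150],None,fx=5,fy=5,interpolation=cv2.INTER_CUBIC)
    for u in uv: cv2.circle(a,(int((u[0]-x0+.5)*5),int((u[1]-y0+.5)*5)),3,(0,0,255),-1)
    cv2.imwrite(f"pics/{n}1.png",a)
P=W(65,85,72)-.073*d
print(delta(P,tool(20,0)))
```

```text
[ 0.33147825  0.55388714  0.34102334 -0.17527436 -1.66264935 -2.09562964]
[[263.71913354 112.88377778]
 [266.65759171 134.78370745]
 [267.62313578 141.97937749]
 [268.26485106 146.76162014]]
[[244.56999148 122.70172321]
 [242.7400752  142.22685887]
 [242.16821032 148.35300356]
 [241.79581809 152.34852314]]
(array([-0.1, -0. ,  0.1]), array([148.7,   3.8,  53.7]))
```

View pics/scene1.png

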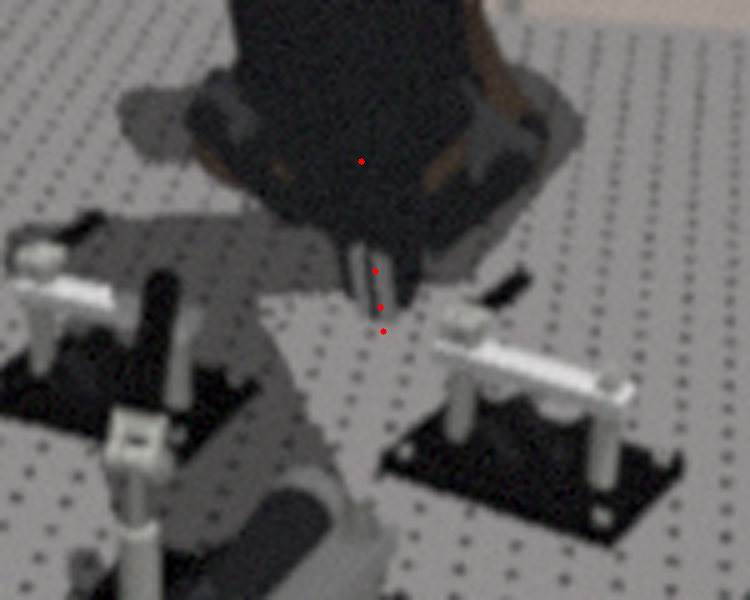

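View pics/top1.png

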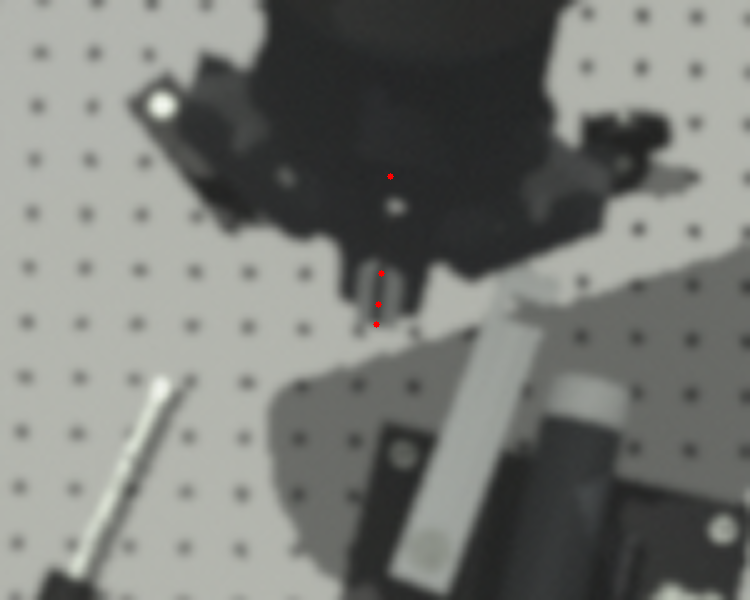

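Request:
{"fn": "jog_arm", "kwargs": {"motion": "0 0 0 38 1 14 1;0 0 0 75 2 27 1;0 0 0 112 3 40 1;0 0 0 150 3.8 54.3 1;0 0 0 150 3.8 54.3 1;0 0 0 150 3.8 54.3 1"}}

```text
time_s: 3.2
tool_pos: [0.6813, 0.0926, 0.1403]
ee_rot: [0.195, 1.913, -0.139]
contact_force: [0.7, -0.3, 1.2]
grip_width: 0.0
```

```bash
cat > v.py <<'E'
from g import *
import sys
tag=sys.argv[1]
s=env.read_state(); Rt=R.from_rotvec(s['ee_rot']); d=Rt.as_matrix()[:,0]
tip=s['tool_pos']+.073*d
print("tip cradle",np.round(Rc.T@(tip-CT)*1000,1),"F",np.round(Rc.T@s['contact_force'],1),s['time_s'])
for n in sys.argv[2:]:
    im=env.camera(n)[:,:,::-1]
    c=pix(n,W(0,0,60))[0]; x0=int(c[0]-75); y0=int(c[1]-65)
    cv2.imwrite(f"pics/{n}{tag}.png",cv2.resize(im[y0:y0+120,x0:x0+150],None,fx=5,fy=5,interpolation=cv2.INTER_CUBIC)); print(n,x0,y0)
E
python3 v.py 2 scene top
python3 - <<'E'
from g import *
s=env.read_state(); Rt=R.from_rotvec(s['ee_rot'])
tip=s['tool_pos']+.073*Rt.as_matrix()[:,0]
for q in np.arange(1.45,-.01,-.145):
    n=12+14.5; r=60
    c=np.array([r*np.sin(q)+n*np.cos(q),50-r*np.cos(q)+n*np.sin(q),71]); 
    print(round(q,2),c.round(0),Rt.inv().apply(W(*c)-tip).round(4)*1000)
E
```

```text
tip cradle [65.6 85.3 71.7] F [ 0.7 -0.1  1.2] 3.2
scene 165 125
top 201 138
1.45 [63. 69. 71.] [  4.1 -17.4  -3. ]
1.3 [65. 60. 71.] [  3.4 -26.7  -1. ]
1.16 [66. 50. 71.] [  3.1 -36.2  -0.3]
1.01 [65. 41. 71.] [  3.3 -45.7  -0.9]
0.87 [63. 32. 71.] [  4.  -54.9  -2.8]
0.72 [60. 23. 71.] [  5.1 -63.8  -5.9]
0.58 [55. 14. 71.] [  6.7 -72.2 -10.2]
0.43 [49.  7. 71.] [  8.6 -79.8 -15.6]
0.29 [43.  0. 71.] [ 10.9 -86.4 -22. ]
0.14 [35. -6. 71.] [ 13.5 -92.  -29.2]
-0.0 [ 26. -10.  71.] [ 16.3 -96.5 -37.1]
```

View pics/scene2.png

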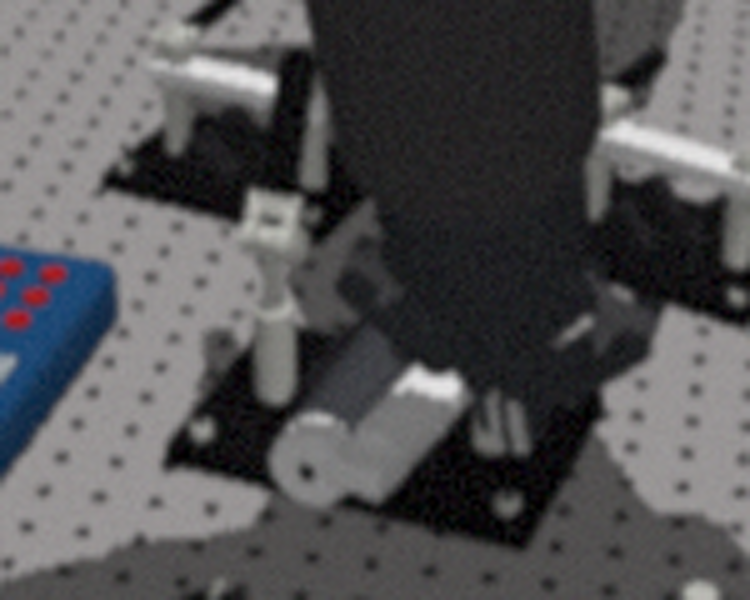

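View pics/top2.png

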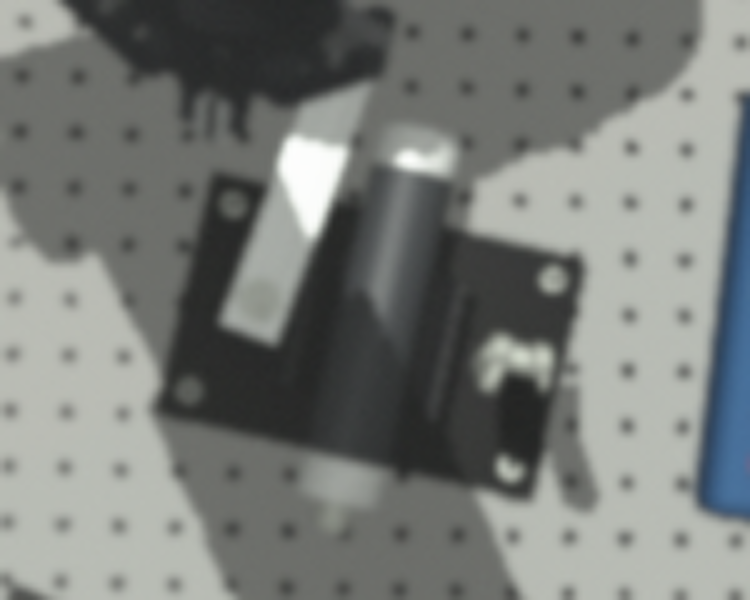

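The fingertips (top crop (215,125)) are beside the strap's trailing face, clear of it and below its top. Sweeping now.

Request:
{"fn": "jog_arm", "kwargs": {"motion": "0 0 0 4 -10 -3 1;0 0 0 4 -18 -3 1;0 0 0 3.5 -27 -1 1;0 0 0 3 -36 0 1;0 0 0 3.3 -46 -1 1;0 0 0 4 -55 -3 1;0 0 0 5 -64 -6 1;0 0 0 6.7 -72 -10 1;0 0 0 8.6 -80 -15.5 1;0 0 0 8.6 -80 -15.5 1"}}

```text
time_s: 4.3
tool_pos: [0.6468, 0.0183, 0.1369]
ee_rot: [0.195, 1.913, -0.138]
contact_force: [-0.2, 0.5, 0.0]
grip_width: -0.001
```

```bash
python3 v.py 3 scene top
```

```text
tip cradle [46.8  5.5 68.3] F [-0.3  0.5  0. ] 4.3
scene 165 125
top 201 138
```

View pics/scene3.png

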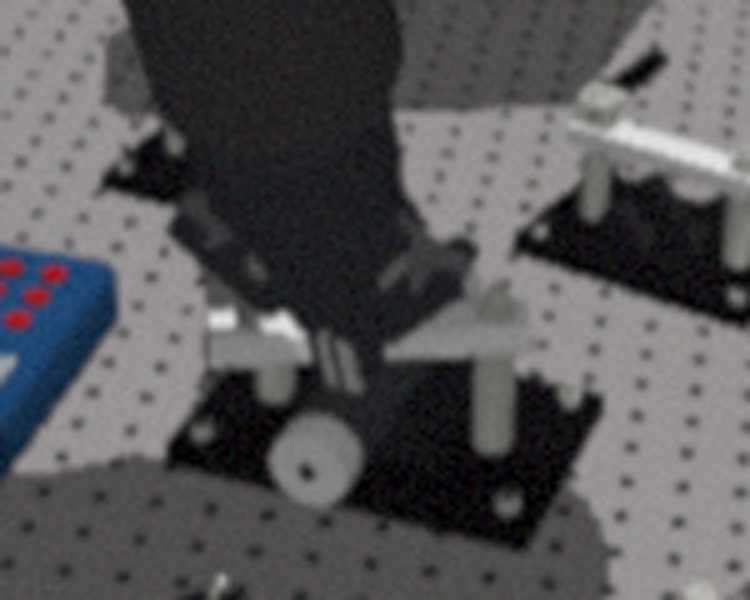

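View pics/top3.png

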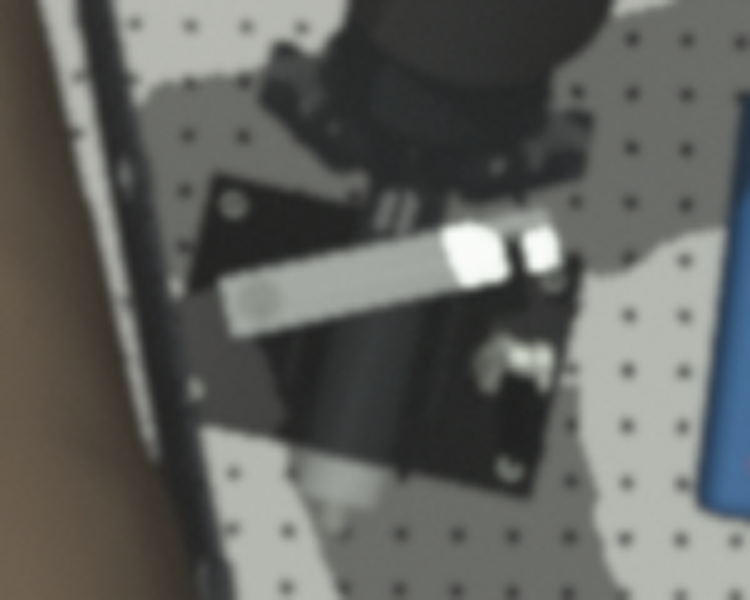

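Run:
```python
from g import *
s=env.read_state(); Rt=R.from_rotvec(s['ee_rot'])
tip=s['tool_pos']+.073*Rt.as_matrix()[:,0]
for c in [(46,5,71),(40,0,71),(35,-4,71.),(30,-7,71),(26,-9,71),(22,-10,71),(20,-10,71)]:
    print(c,Rt.inv().apply(W(*c)-tip).round(4)*1000)
```

```text
(46, 5, 71) [-2.  -1.5 -2.3]
(40, 0, 71) [ 0.  -6.5 -8. ]
(35, -4, 71.0) [  1.7 -10.5 -12.7]
(30, -7, 71) [  3.5 -13.5 -17.4]
(26, -9, 71) [  4.8 -15.4 -21.1]
(22, -10, 71) [  6.2 -16.4 -24.9]
(20, -10, 71) [  6.9 -16.4 -26.8]
```

Request:
{"fn": "jog_arm", "kwargs": {"motion": "0 0 0 -2 -1.5 -2.3 1;0 0 0 0 -6.5 -8 1;0 0 0 1.7 -10.5 -12.7 1;0 0 0 3.5 -13.5 -17.4 1;0 0 0 4.5 -15 -20 1;0 0 0 4.8 -15.4 -21.1 1;0 0 0 4.8 -15.4 -21.1 1"}}

```text
time_s: 5.1
tool_pos: [0.6236, 0.0084, 0.1395]
ee_rot: [0.195, 1.913, -0.138]
contact_force: [-0.0, -0.4, -0.0]
grip_width: -0.001
```

```bash
python3 v.py 4 scene top
```

```text
tip cradle [26.1 -8.8 70.9] F [ 0.1 -0.4 -0. ] 5.1
scene 165 125
top 201 138
```

View pics/scene4.png

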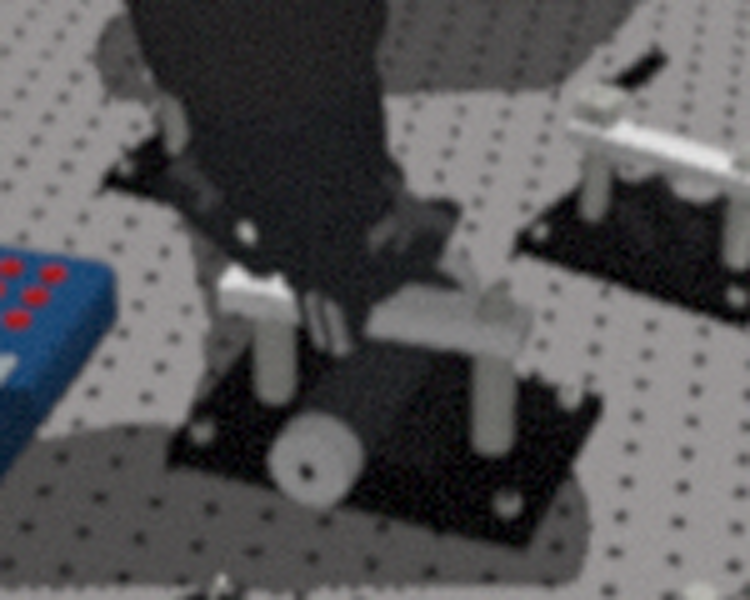

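View pics/top4.png

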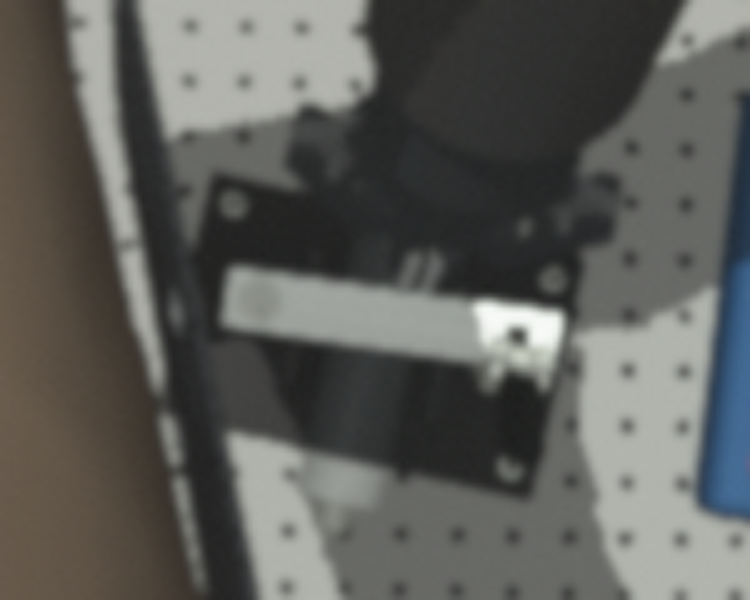

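Nearly home; the slot is at the stud (top crop (515,335)). Creeping on, watching the force.

Request:
{"fn": "jog_arm", "kwargs": {"motion": "0 0 0 0.3 0 -1 1;0 0 0 0.7 0 -2 1;0 0 0 1 0 -3 1;0 0 0 1.4 0 -4 1;0 0 0 1.4 0 -4 1"}}

```text
time_s: 5.7
tool_pos: [0.6195, 0.0094, 0.1395]
ee_rot: [0.195, 1.913, -0.138]
contact_force: [0.4, -0.7, 0.7]
grip_width: 0.001
```

Request:
{"fn": "jog_arm", "kwargs": {"motion": "0 0 0 0.3 0 -1 1;0 0 0 0.7 0 -2 1;0 0 0 0.7 0 -2 1"}}

```text
time_s: 6.0
tool_pos: [0.6176, 0.0098, 0.1396]
ee_rot: [0.195, 1.912, -0.138]
contact_force: [1.6, 0.2, 0.2]
grip_width: -0.003
```

```bash
python3 v.py 5 top
```

```text
tip cradle [20.  -8.7 71. ] F [1.6 0.5 0.2] 6.0
top 201 138
```

View pics/top5.png

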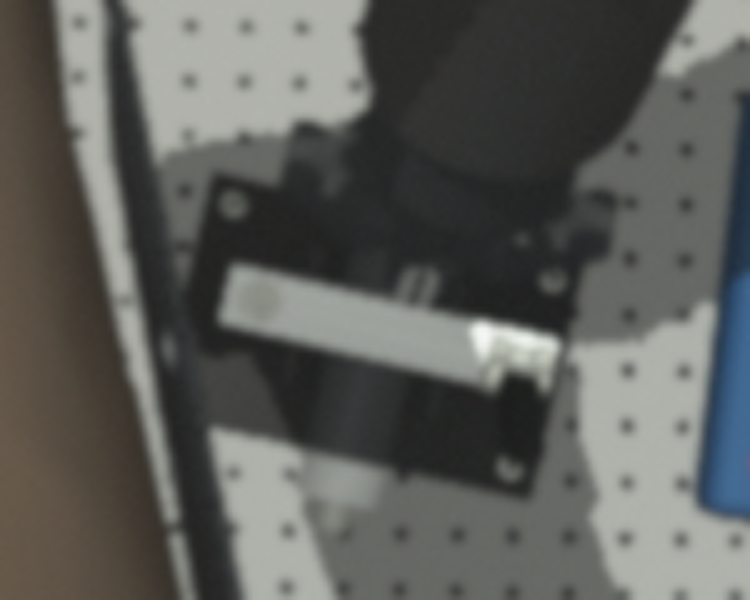

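Close to square. I'll keep going until the force rises at the stop.

Request:
{"fn": "jog_arm", "kwargs": {"motion": "0 0 0 0.3 0 -1 1;0 0 0 0.3 0 -1 1"}}

```text
time_s: 6.25
tool_pos: [0.6171, 0.0099, 0.1398]
ee_rot: [0.195, 1.911, -0.138]
contact_force: [3.7, -1.9, -0.3]
grip_width: 0.001
```

Request:
{"fn": "jog_arm", "kwargs": {"motion": "0 0 0 0.3 0 -1 1;0 0 0 0.3 0 -1 1"}}

```text
time_s: 6.45
tool_pos: [0.6166, 0.01, 0.1399]
ee_rot: [0.194, 1.91, -0.138]
contact_force: [5.4, -3.4, -0.4]
grip_width: -0.001
```

Request:
{"fn": "jog_arm", "kwargs": {"motion": "0 0 0 0.3 0 -1 1;0 0 0 0.3 0 -1 1"}}

```text
time_s: 6.65
tool_pos: [0.6162, 0.0102, 0.1401]
ee_rot: [0.194, 1.909, -0.137]
contact_force: [7.5, -2.8, -0.7]
grip_width: 0.003
```

```bash
python3 v.py 6 top
python3 - <<'E'
from g import *
im=env.camera("top"); c=pix("top",W(0,0,60))[0]; x0=int(c[0]-75); y0=int(c[1]-65)
g=cv2.cvtColor(im[y0:y0+120,x0:x0+150],cv2.COLOR_RGB2GRAY).astype(float)
# lower (leading) edge of the bar: for columns crop 60..92, bright->dark transition
# subpixel along columns
P=[];Q=[]
for x in list(range(55,76)):
    col=g[:,x]; yc=int(50+ (x-45)*.21+8)
    gr=np.diff(col)[yc:yc+14]; w=np.clip(-gr,0,None); w[w<.3*w.max()]=0
    y=yc+.5+(w*np.arange(len(w))).sum()/w.sum(); P.append(onz("top",x+x0,y+y0,.080))
P=np.array(P); l=(P-CT)@Rc; print(np.round(l[::4]*1000,1)); print("q lead", np.polyfit(l[:,1],l[:,0],1))
E
```

```text
tip cradle [18.8 -8.6 71.4] F [ 7.9 -1.3 -0.7] 6.65
top 201 138
[[-13.1  40.2  80. ]
 [-13.2  32.   80. ]
 [-13.4  23.7  80. ]
 [-13.4  15.4  80. ]
 [-13.4   7.2  80. ]
 [-13.6  -1.1  80. ]]
q lead [ 0.00591431 -0.01346386]
```

View pics/top6.png

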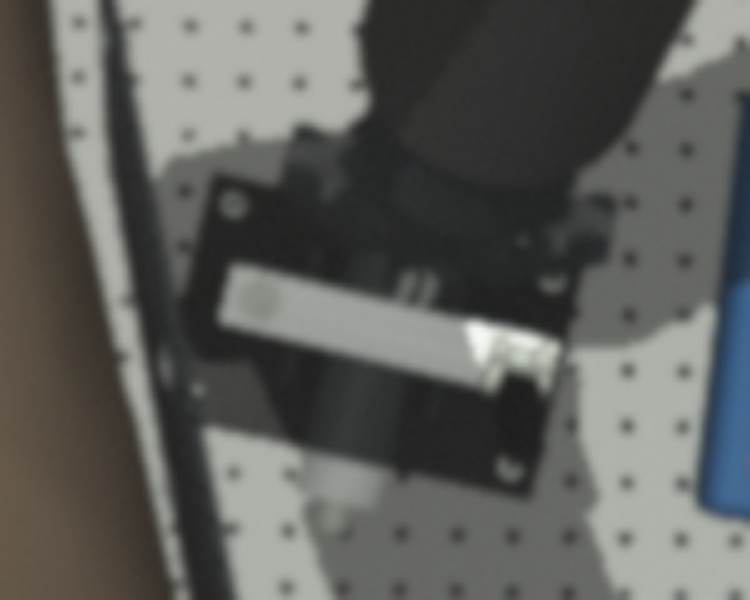

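Strap measures 0.00 ± 0.01 rad with 8 N at the stop: home. Backing off and going above the lever.

Run:
```python
from g import *
s=env.read_state(); Rt=R.from_rotvec(s['ee_rot']);print(delta(s['tool_pos'],tool(20,0)))
tip=s['tool_pos']+.073*Rt.as_matrix()[:,0]
for c in [(24,-9,72),(45,-9,72.),(50,-20,130),(40,-40,200),(0,-55,200),(-12,-55,170)]:
    print(c,Rt.inv().apply(W(*c)-tip).round(4)*1000)
```

```text
(array([0. , 0.2, 0. ]), array([0., 0., 0.]))
(24, -9, 72) [-2.3 -0.4  4.7]
(45, -9, 72.0) [-9.4 -0.4 24.5]
(50, -20, 130) [-65.7 -11.4   9.5]
(40, -40, 200) [-128.2  -31.5  -23.6]
(0, -55, 200) [-114.6  -46.4  -61.2]
(-12, -55, 170) [-82.3 -46.4 -62.4]
```

Request:
{"fn": "jog_arm", "kwargs": {"motion": "0 0 0 -2.3 0 5 1;0 0 0 -9.4 0 25 1;0 0 0 -35 -5 17 1;0 0 0 -66 -11 10 1;0 0 0 -100 -20 -10 1;0 0 0 -128 -31 -24 1;0 0 0 -115 -46 -61 1;0 0 0 -115 -46 -61 1;0 0 0 -115 -46 -61 1"}}

```text
time_s: 7.65
tool_pos: [0.5864, -0.031, 0.2691]
ee_rot: [0.195, 1.914, -0.137]
contact_force: [0.6, 0.1, -0.6]
grip_width: -0.002
```

```bash
python3 v.py 7 scene top
```

```text
tip cradle [ -2.3 -54.9 200.5] F [ 0.6  0.2 -0.6] 7.65
scene 165 125
top 201 138
```

View pics/scene7.png

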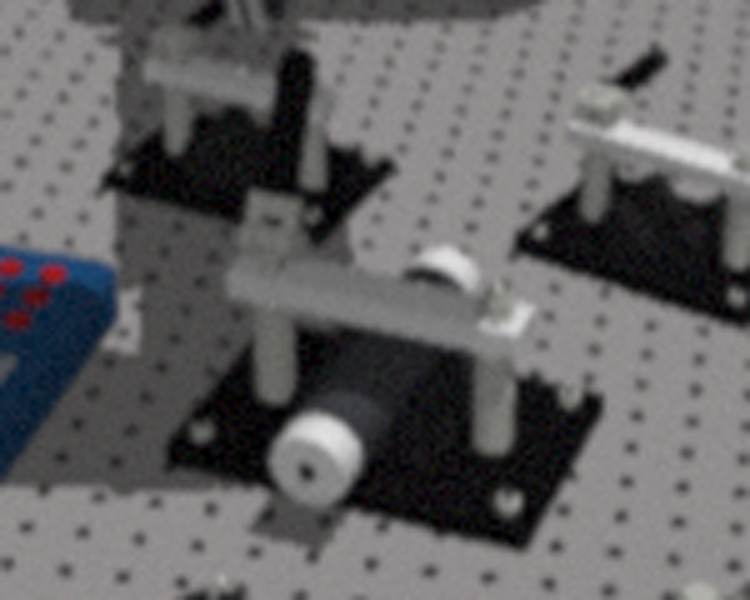

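View pics/top7.png

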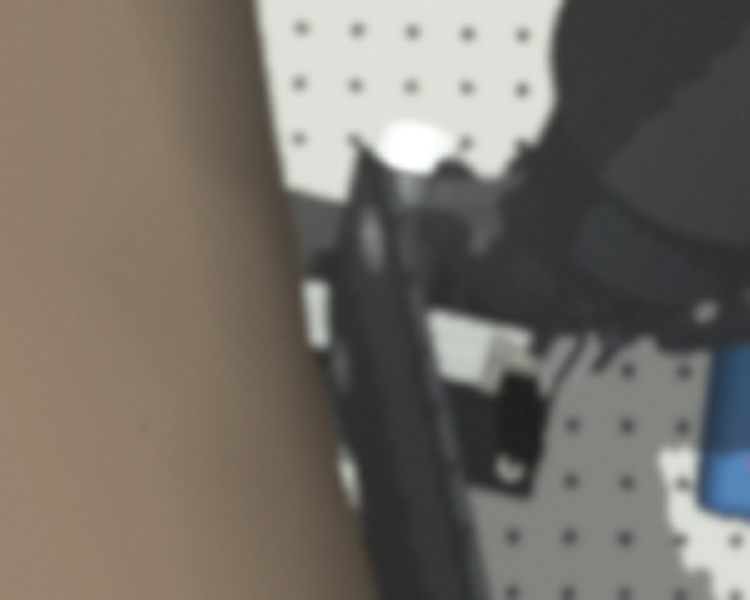

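The strap is square over the head and the lever still raised (scene crop (295,120)). Computing the lever path.

Run:
```python
from g import *
s=env.read_state(); Rt=R.from_rotvec(s['ee_rot'])
tip=s['tool_pos']+.073*Rt.as_matrix()[:,0]
for c in [(-12,170),(-25,153),(-32,149.5),(-38.4,146.1),(-44,141),(-50,136.4),(-55,130),(-60,124),(-62.5,121),(-66,117),(-68.5,113.5),(-72,107),(-75,101),(-76,99)]:
    print(c,Rt.inv().apply(W(c[0],-55,c[1])-tip).round(4)*1000)
```

```text
(-12, 170) [31.8 -0.6  0. ]
(-25, 153) [52.2 -0.6 -6.3]
(-32, 149.5) [ 57.9  -0.6 -11.7]
(-38.4, 146.1) [ 63.3  -0.6 -16.6]
(-44, 141) [ 70.   -0.5 -20.1]
(-50, 136.4) [ 76.4  -0.5 -24.1]
(-55, 130) [ 84.1  -0.5 -26.6]
(-60, 124) [ 91.5  -0.5 -29.3]
(-62.5, 121) [ 95.1  -0.5 -30.6]
(-66, 117) [100.1  -0.5 -32.5]
(-68.5, 113.5) [104.2  -0.5 -33.7]
(-72, 107) [111.6  -0.5 -34.7]
(-75, 101) [118.2  -0.5 -35.5]
(-76, 99) [120.4  -0.5 -35.7]
```

Request:
{"fn": "jog_arm", "kwargs": {"motion": "0 0 0 32 -0.5 0 1;0 0 0 52 -0.5 -6 1;0 0 0 58 -0.5 -12 1;0 0 0 63 -0.5 -17 1;0 0 0 70 -0.5 -20 1;0 0 0 76 -0.5 -24 1;0 0 0 76 -0.5 -24 1"}}

```text
time_s: 8.45
tool_pos: [0.5403, -0.0213, 0.2055]
ee_rot: [0.195, 1.912, -0.137]
contact_force: [1.5, 0.8, 1.1]
grip_width: 0.002
```

```bash
python3 v.py 8 scene
```

```text
tip cradle [-49.3 -54.8 136.9] F [1.3 1.1 1.1] 8.45
scene 165 125
```

View pics/scene8.png

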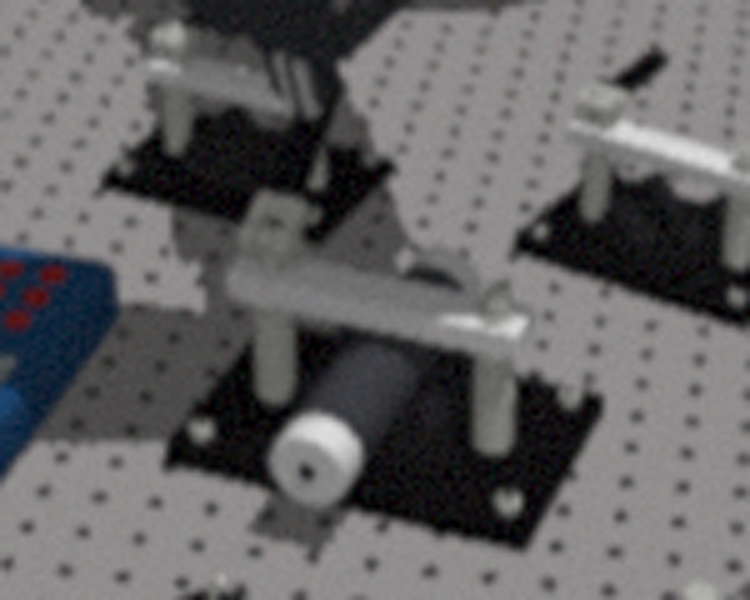

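The lever follows: the fingertip at (290,85) covers it, and the strap stays home. Continuing down.

Request:
{"fn": "jog_arm", "kwargs": {"motion": "0 0 0 4 0 -1.3 1;0 0 0 8 0 -2.6 1;0 0 0 12 0 -4 1;0 0 0 15.3 0 -5.2 1;0 0 0 19 0 -6.5 1;0 0 0 24 0 -8.4 1;0 0 0 28 0 -9.7 1;0 0 0 32 0 -10.2 1;0 0 0 35.5 0 -10.6 1;0 0 0 39 0 -11 1;0 0 0 39 0 -11 1"}}

```text
time_s: 9.6
tool_pos: [0.5163, -0.0169, 0.1722]
ee_rot: [0.195, 1.914, -0.138]
contact_force: [1.8, 0.1, 2.8]
grip_width: -0.001
```

```bash
python3 v.py 9 scene
```

```text
tip cradle [-73.9 -55.3 103.6] F [1.7 0.5 2.8] 9.6
scene 165 125
```

View pics/scene9.png

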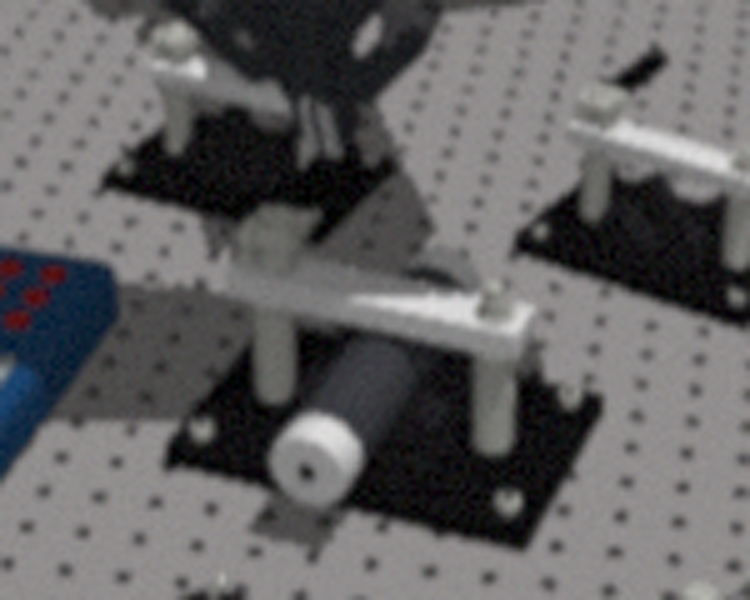

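Request:
{"fn": "jog_arm", "kwargs": {"motion": "0 0 0 1 0 0.3 1;0 0 0 2 0 0.7 1;0 0 0 3 0 1 1;0 0 0 3 0 1 1"}}

```text
time_s: 10.05
tool_pos: [0.5159, -0.0168, 0.1692]
ee_rot: [0.195, 1.914, -0.138]
contact_force: [-0.0, 0.2, 3.7]
grip_width: -0.003
```

Request:
{"fn": "jog_arm", "kwargs": {"motion": "0 0 0 1 0 0.3 1;0 0 0 2 0 0.7 1;0 0 0 2 0 0.7 1"}}

```text
time_s: 10.35
tool_pos: [0.5159, -0.0169, 0.1678]
ee_rot: [0.194, 1.914, -0.138]
contact_force: [-2.1, 1.8, 9.6]
grip_width: -0.001
```

```bash
python3 v.py 10
```

```text
tip cradle [-74.3 -55.4  99.3] F [-2.4  1.4  9.6] 10.35
```

Request:
{"fn": "jog_arm", "kwargs": {"motion": "0 0 0 1 0 0.3 1;0 0 0 2 0 0.7 1;0 0 0 2 0 0.7 1"}}

```text
time_s: 10.65
tool_pos: [0.5159, -0.0169, 0.1671]
ee_rot: [0.194, 1.914, -0.137]
contact_force: [-3.8, 2.4, 21.9]
grip_width: 0.001
```

Request:
{"fn": "jog_arm", "kwargs": {"motion": "0 0 0 1 0 0.3 1;0 0 0 2 0 0.7 1;0 0 0 2 0 0.7 1;0 0 0 2 0 0.7 1"}}

```text
time_s: 11.05
tool_pos: [0.5159, -0.0169, 0.1665]
ee_rot: [0.193, 1.914, -0.137]
contact_force: [-6.1, 4.2, 33.7]
grip_width: -0.0
```

```bash
python3 v.py 11
```

```text
tip cradle [-74.3 -55.5  97.9] F [-6.8  2.8 33.7] 11.05
```

34 N with almost no further motion: the lever is on its stop. Withdrawing straight up and to one side so the cameras can see it.

Request:
{"fn": "jog_arm", "kwargs": {"motion": "0 0 0 -9 0 -3.4 1;0 0 0 -40 0 -14 1;0 0 0 -80 0 -28 1;0 0 0 -120 0 -42 1;0 0 0 -140 -40 -50 1;0 0 0 -140 -80 -50 1;0 0 0 -140 -125 -50 1;0 0 0 -140 -170 -50 1;0 0 0 -140 -210 -50 1;0 0 0 -140 -250 -50 1;0 0 0 -140 -250 -50 1;0 0 0 -140 -250 -50 1"}}

```text
time_s: 12.25
tool_pos: [0.4661, -0.2623, 0.311]
ee_rot: [0.198, 1.914, -0.139]
contact_force: [0.3, 0.5, -0.7]
grip_width: -0.002
```

```bash
python3 v.py 12 scene top
```

```text
tip cradle [ -73.3 -305.7  242.5] F [ 0.2  0.5 -0.7] 12.25
scene 165 125
top 201 138
```

View pics/scene12.png

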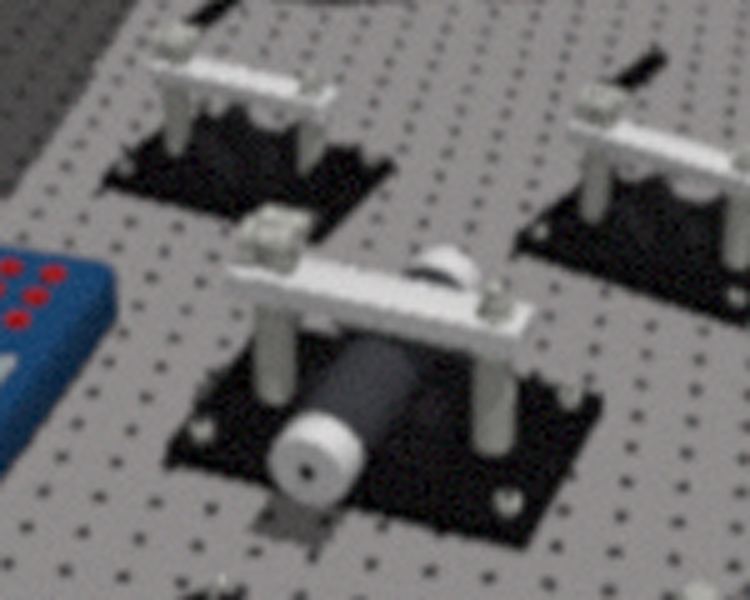

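View pics/top12.png

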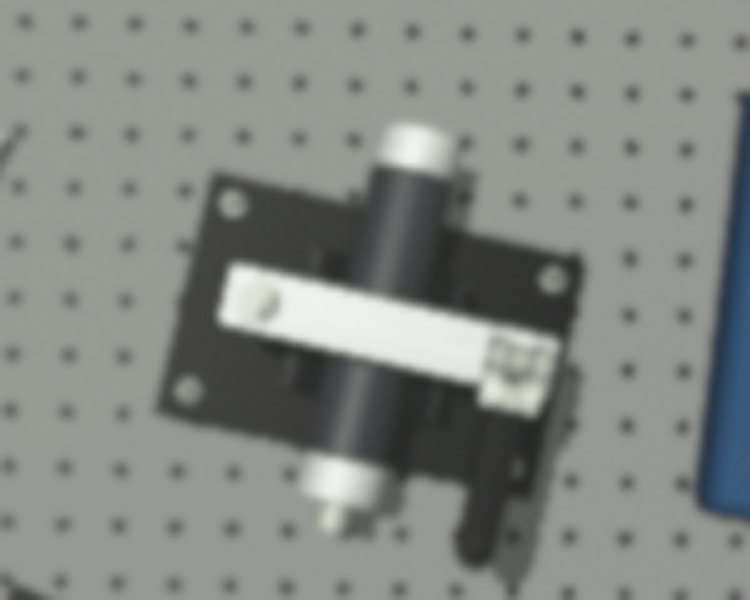

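Run:
```python
from g import *
for a in(0,.05,.1,.15,.2):
    r=85; P=W(-r*np.cos(a)+3*np.sin(a),-55,94+r*np.sin(a)+3*np.cos(a)); Q=W(-r*np.cos(a)-4*np.sin(a),-55,94+r*np.sin(a)-5*np.cos(a)) 
    print(a,"scene crop",(pix("scene",P)[0]-[165,125]+.5)*5,"top crop",(pix("top",P)[0]-[201,138]+.5)*5, (pix("top",Q)[0]-[201,138]+.5)*5)
print((pix("scene",W(0,-55,103))[0]-[165,125]+.5)*5,(pix("scene",W(0,-55,94))[0]-[165,125]+.5)*5)
im=env.camera("scene")[:,:,::-1]; cv2.imwrite("pics/sc13.png",cv2.resize(im[150:200,195:255],None,fx=12,fy=12,interpolation=cv2.INTER_CUBIC))
im=env.camera("top")[:,:,::-1]; cv2.imwrite("pics/tf13.png",cv2.resize(im,(800,600)))
```

```text
0 scene crop [338.31147901 145.54530757] top crop [473.09281901 570.04022834] [470.85622488 568.27729226]
0.05 scene crop [337.93090992 137.81081031] top crop [474.44635716 570.34723166] [471.98645801 569.44305538]
0.1 scene crop [337.36884331 130.28197431] top crop [475.93267286 570.11800238] [473.25173627 570.09078934]
0.15 scene crop [336.62512101 122.97594404] top crop [477.55015109 569.34367611] [474.65119261 570.2097044 ]
0.2 scene crop [335.69989419 115.90975851] top crop [479.29670955 568.01672959] [476.1835319  569.79014498]
[261.02773313 222.83590022] [261.75865202 240.45833994]
```

View pics/sc13.png

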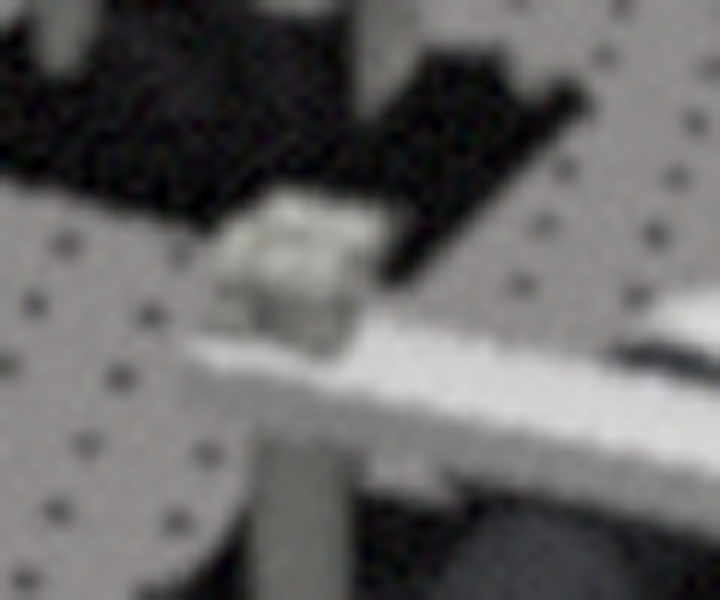

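View pics/tf13.png

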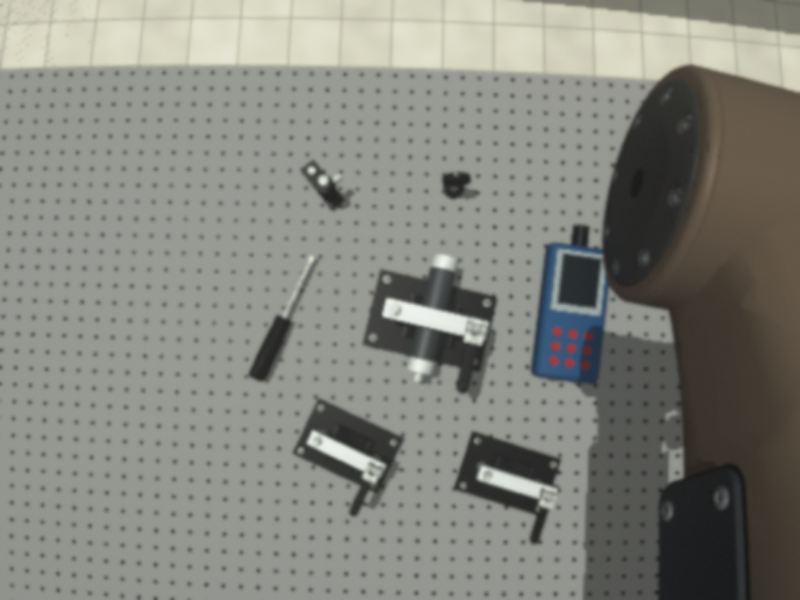

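The top view shows the lever along cradle -x and every bystander where it was. To check the lever angle, I'll difference against the first scene picture.

Run:
```python
from g import *
a=cv2.imread("pics/scene0_raw.png")[145:185,195:255]; b=env.camera("scene")[:,:,::-1][145:185,195:255]
d=np.hstack([a,b]); cv2.imwrite("pics/d14.png",np.clip(cv2.resize(d,None,fx=6.5,fy=6.5,interpolation=cv2.INTER_CUBIC).astype(float)*1.8,0,255).astype(np.uint8))
for al in(0,.1,.2):
  for w in(-8,8):
    P=W(-85*np.cos(al),-55+w,94+85*np.sin(al)+3); print(al,w,((pix("scene",P)[0]-[195,145]+.5)*6.5+[390,0]).round())
```

```text
0 -8 [614.  55.]
0 8 [655.  63.]
0.1 -8 [613.  35.]
0.1 8 [655.  43.]
0.2 -8 [611.  16.]
0.2 8 [653.  24.]
```

View pics/d14.png

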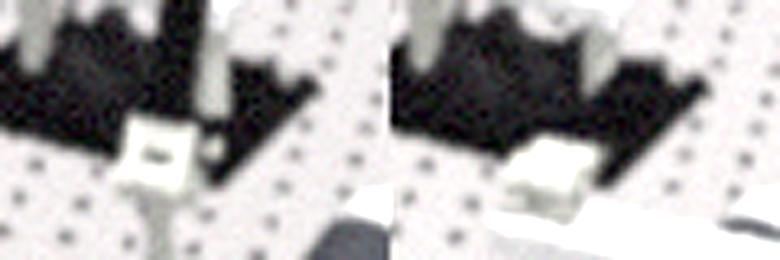

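The lever's silhouette covers the rear post only below about (612,60). Flat predicts (614,55) and 0.1 rad predicts (613,35), so the lever is flat. Handing in.

Run:
```python
from cell import env
print(env.sign_off()); print(env.read_state()['contact_force'])
```

```text
the job is handed in; nothing more can be done
None
the job is handed in; nothing more can be done
```

I swung the strap of the largest cradle home with the closed fingers. I then pushed the cam lever down to its stop, withdrew the arm and handed the job in at about 12.5 s.

- **Strap:** after the push its edge measured 0.006 rad from square, within the measuring error. It was held at the stop with about 8 N while the lever was still raised, and the last picture shows it still square across the head.
- **Lever:** it was pressed until the force reached 34 N with almost no further movement. In the scene view its outline fits flat rather than 0.1 rad. That check is only approximate, because the lever is dark against a dark plate.
- **Laser head and other things:** in the pictures before and after, the head and all four bystanders look unmoved. I compared them by eye, not by measurement.
- **Clamping force:** I could not measure how hard the strap presses on the head. That it is clamped is inferred from the lever being at its stop.
- **Disagreement:** the tip height at the lever stop read about 2 to 3 mm lower than the geometry predicts. I put this down to calibration, deflection under load and the rounded fingertip edge.

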